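# Clear the fixture plate, hang its guard and lock it

## Task

Take the scraper and push all the loose steel offcuts off the plate into the catch tray at its end (never by hand while they lie on the plate); the scraper ends up back on its rubber mat. Once the plate is clear, lift the guard out of its rack and lower it until both knuckles are fully home on their pins, its tongue towards the knob, and then turn the lock knob clockwise until it clicks past its detent. Leave the other things on the bench alone.

Things in the scene. Friction and masses are not known exactly. Their poses are not given: they have to be found in the camera images.
- station: The fixture, fixed. Origin on the bench (z = 0) under the plate; x points away from the robot, y left (yaw up to 0.15 rad). Steel plate, top at z 50, x -85 to 85, y -120 to 140; ribs on both long edges (|x| 85 to 95) stand 15 above it; its ends are open. Behind it a sill (x 105 to 145, y -125 to 125, top at z 20) carries the guard pins. Knob pedestal 70 across, 50 high, at x 50, y 190. All mm.
- tray (a point): Centre of the floor of the open aluminium catch tray at the plate's right (-y) end, part of the fixture, at station (0, -191, 4) mm. Inside 210 mm (x) by 141 mm (y), reaching right up to the plate's end face; floor at z 4, rim at z 40 mm.
- pin_left (a point): Foot of the left guard pin, on the sill top at station (125, 100, 20). The upright round steel pin is 10 mm across and 34 mm high, its top 8 mm tapered.
- pin_right (a point): Foot of the right guard pin, alike, at station (125, -100, 20).
- guard: Loose lift-off guard door: aluminium panel 12 thick (x), 174 wide (y), 130 high (z), about 0.45 kg, upright in its rack. Origin: centre of its lower edge. At each end, axis at y +-100, a square steel knuckle 28 x 28 x 30 high, flush below, bore 16 x 16 through. A tongue 12 thick reaches from the left (+y) knuckle to y 203, z 14 to 26. Hung, its axes match the station's and its origin is at station (125, 0, 20). mm.
- knuckle_left (a point): Centre of the lower mouth of the guard's left knuckle (the one with the tongue); with the guard home it is at pin_left.
- knuckle_right (a point): Centre of the lower mouth of the guard's right knuckle; with the guard home it is at pin_right.
- rack: Fixed rack for the guard at the left; origin on the bench under its centre. Base 70 x 130 x 10 with four 45 mm prongs that form a slot 19 mm wide along its y; the guard stands in it on the base's top (z 10 mm), its axes those of the rack.
- knob (a joint): Angle of the lock knob in rad, clockwise seen from above; 0 at the start (a stop), the other stop at 1.4. A sprung strut resists with up to 0.2 N m before 0.7 and turns the knob back if it is let go; past 0.7 it snaps the knob on to 1.4 and keeps it there. A flat steel lug on the knob (85 mm long, z 53 to 63 mm) then lies over the guard's tongue; at the start it points left.
- knob_grip (a point): On the knob's vertical axis, station (50, 190, 100) mm, at a height to grip. The black bar grip is 64 mm long, 16 mm thick, from z 73 to 119 mm, over a round hub. At joint value q the bar lies along the station's x axis turned clockwise by q. The strut pivots on a post at station (-10, 190), 73 mm high.
- scraper: Loose scraper: wooden block with a steel edge, 26 thick (its x), 80 long (its y), 28 high, with a handle on top 26 thick, 60 long, up to z 80; about 0.2 kg. Origin: centre of its underside; z up. Starts standing on its mat. All mm.
- mat: Thin black rubber mat fixed to the bench at the right, 180 (x) x 140 (y) x 3 mm; origin: centre of its underside.
- offcut1: Loose steel offcut, flat bar, 62 x 26 x 8 mm, long side along its x; origin: centre of its underside as built. Lies on the plate at the start, or is absent.
- offcut2: Loose steel offcut, flat bar, 60 x 30 x 8 mm, long side along its x; origin: centre of its underside as built. Lies on the plate at the start, or is absent.
- offcut3: Loose steel offcut, square bar, 60 x 16 x 16 mm, long side along its x; origin: centre of its underside as built. Lies on the plate at the start, or is absent.
- offcut4: Loose steel offcut, angle, 60 long, 25 wide and 25 high, walls 5 mm, long side along its x; origin: centre of its underside as built. Lies on the plate at the start, or is absent.
- offcut5: Loose steel offcut, flat bar, 64 x 22 x 10 mm, long side along its x; origin: centre of its underside as built. Lies on the plate at the start, or is absent.
- offcut6: Loose steel offcut, flat bar, 60 x 20 x 12 mm, long side along its x; origin: centre of its underside as built. Lies on the plate at the start, or is absent.
- spray_can: Bystander: blue spray can, 64 mm across, 130 high, origin under its centre, behind the fixture.
- hammer: Bystander: hammer, 260 mm long, lying behind the fixture; origin: under its centre.
- tube_stub: Bystander: square steel tube stub, 50 x 120 x 50 mm, between fixture and rack, nearer the robot; origin under its centre.
Things that resemble listed ones, but are neither listed nor needed, are in the scene too. Leave any blue look-alike of the offcut5 alone.

How it is judged (in metres and radians):
On the way, in this order (a step that is already met when the one before it is completed fails the run):
1. every offcut present is in the catch tray (x of offcut1 in the frame of station between -0.105 and 0.105 m and y of offcut1 in the frame of station between -0.263 and -0.118 m and z of each of offcut1, offcut2, offcut3, offcut4, offcut5, offcut6 in the frame of station below 0.042 m and x of offcut2 in the frame of station between -0.105 and 0.105 m and y of offcut2 in the frame of station between -0.263 and -0.118 m and x of offcut3 in the frame of station between -0.105 and 0.105 m and y of offcut3 in the frame of station between -0.263 and -0.118 m and x of offcut4 in the frame of station between -0.105 and 0.105 m and y of offcut4 in the frame of station between -0.263 and -0.118 m and x of offcut5 in the frame of station between -0.105 and 0.105 m and y of offcut5 in the frame of station between -0.263 and -0.118 m and x of offcut6 in the frame of station between -0.105 and 0.105 m and y of offcut6 in the frame of station between -0.263 and -0.118 m), for 0.3 s.
2. the guard is home on both pins (distance between knuckle_left and pin_left below 0.008 m and distance between knuckle_right and pin_right below 0.008 m), for 0.3 s.
3. the lock knob has clicked past its detent (value of joint knob above 1.15 rad), for 0.2 s.
At the end, for the whole second after the job is handed in: Every offcut present has its origin inside the tray walls, below 42 mm; both knuckle mouths are within 8 mm of their pin feet; the knob is past 1.15 rad; the scraper origin is over the mat (within 85 mm in x, 68 mm in y) and under 30 mm up; offcuts, guard and scraper are at rest (all of step 1 and all of step 2 and value of joint knob above 1.15 rad and x of scraper in the frame of mat between -0.085 and 0.085 m and y of scraper in the frame of mat between -0.068 and 0.068 m and z of scraper in the frame of mat below 0.03 m and linear speed of each of offcut1, offcut2, offcut3, offcut4, offcut5, offcut6, guard, scraper below 0.03 m/s); the robot touches nothing.
It fails at once if an offcut on the plate is touched with the fingers ((contact force between the fingers and offcut1 above 1 N and height (world z) of offcut1 above 0.046 m) or (contact force between the fingers and offcut2 above 1 N and height (world z) of offcut2 above 0.046 m) or (contact force between the fingers and offcut3 above 1 N and height (world z) of offcut3 above 0.046 m) or (contact force between the fingers and offcut4 above 1 N and height (world z) of offcut4 above 0.046 m) or (contact force between the fingers and offcut5 above 1 N and height (world z) of offcut5 above 0.046 m) or (contact force between the fingers and offcut6 above 1 N and height (world z) of offcut6 above 0.046 m)).
It fails at once if the spray can is moved (distance of spray_can from where it was at the start of the episode above 0.03 m).
It fails at once if the hammer is moved (distance of hammer from where it was at the start of the episode above 0.03 m).
It fails at once if the tube stub is moved (distance of tube_stub from where it was at the start of the episode above 0.03 m).
Of offcut1, offcut2, offcut3, offcut4, offcut5, offcut6 only 3 to 6 are there at a start; the rules pass over those that are not, and their reading is None.
At some moment in a run one of scraper may be knocked a few centimetres aside while the robot is not near it.
It also fails if it takes over 176 s, if anything falls off the work surface, if the arm or the gripper's body presses on something with over 40 N, if the wrist force passes 120 N, or if a joint passes its speed limit or range.

## Robot

A 6-joint arm with a two-finger parallel gripper is mounted at the origin on the work surface. World frame = base frame: x ahead of the robot, y to its left, z up, the work surface at z = 0. Lengths are in mm, angles in rad, forces in N, time in s.
With the tool pointing down it reaches from about 275 to 750 mm from the base axis. Payload 10.2 kg.
Tool frame: the origin (TCP) lies midway between the tips of the shut fingers; the grasp point (between the pads) lies 19 mm behind it; x points along the fingers, y is the direction in which the jaws open and shut, and the axes are right-handed (so a half turn about x gives the same grasp; the last joint's range is limited). The gripper opens to 88 mm and grips with 3 to 60 N. Pads are 18 mm wide; open, the fingers measure 123 mm over their backs; the gripper's body (75 mm by 187 mm) begins 45 mm behind the grasp point.
Start: joints at [1.072, 0.313, 1.498, -0, 1.331, -0.223], TCP at [142.979, 505.161, 213.32] pointing down, gripper open.
Joint ranges: [-2.94, 2.94], [-0.97, 2.17], [0.19, 2.56], [-1.23, 4.37], [0.02, 3.11], [-2.88, 2.88]. Speed limits (rad/s): [2.39, 2.39, 3.01, 3.14, 3.14, 3.14].

## Interface

Orientations are given as a unit quaternion [x, y, z, w].
In Python, from station import status, optics, job gives the robot as it stands. The module is installed in compiled form; this text tells all that it offers.
- The arm moves only by the tool move_arm, never from a script. Its argument "steps" is a list of rows, each a list of 3 entries, a list of its own where there are three numbers: the opening, from 0 (shut) to 1 (fully open), then the shift along the tool's x, y, z in units of 40 mm (1.0 is 40 mm), then the turn about the tool's x in rad. In form: [[jaw, [tx, ty, tz], spin], ...]. A call has 1 to 20 rows; each row is the pose to reach, as a shift and turn from the pose commanded when the call began, along the tool's axes at that moment; what a row does not reach only later rows make up. A row lasts 1/12 s, in which the tool goes at most 41.7 mm and 7.16 degrees, less where a joint would pass 70% of its speed; a pose out of reach is approached as far as the arm can. A call with a gripper value outside its range is refused whole. The fingers move at their own pace and stop on an object; "newtons" is the grip in N (left out, the last holds). Time passes only in rows, so rows that repeat a pose let the fingers close. It gives the time, the measured TCP pose, the force and the opening at its end, in the units of the state.
- status.state(): the state, without advancing time (a new reading comes with each control period).
- optics.camera(name): name is "scene" or "top"; returns a dict with "color" (400x640x3 uint8, red, green, blue), "depth" (400x640 float32, mm along the optical axis (not along the pixel's ray), 0 where there is no reading), "camera_matrix" (3x3 intrinsics, pixels), "k1" (the pictures are not rectified: a ray, as slopes to the right and down, at radius r is drawn at 1 + k1 r^2 times it, then the intrinsics apply), "eye" and "orientation" of the camera in the world. Camera axes: x right, y down, z forward; pixel columns grow to the right and rows downward; lengths in mm; the calibration is good to about 2 mm. A picture is of the moment at which its call begins.
- job.job_done(): hands the job in, once; it reports no verdict.
The state is a dict: "time": time; "joint_pos": joint angles; "joint_vel": joint speeds; "joint_torque": joint torques, N m; "tool_pos": TCP position; "eef_rot": TCP orientation; "force": force on the tool from outside, world axes, zero at the start; "ft_torque": the same for the moment, N m; "grip_width": finger opening in mm.
Only numpy, scipy, OpenCV 4.12 (cv2) and the standard library are available. Lean on these libraries where they do the work, as an engineer would, in place of code of your own. Each camera call takes 0.05 s, during which the arm holds its last target. There are 200 camera calls.

## Working session

There is one attempt and no reset: what is moved stays moved. The work goes in short steps, Python scripts to look and compute and a tool call to move; the robot and the scene stay as the last step left them, time stands still between calls to the robot, and variables do not carry over. Pictures are saved under pics/ and viewed, about 12 in all and at most 16, crops included, and the job is handed in when it is done.

Besides the shell and the picture viewer there is one more tool, called after "Call:" as name(argument=value, ...), one argument or row to a line, values as JSON. move_arm: Moves the arm, as the interface text tells. Its arguments: {"type":"object","properties":{"steps":{"type":"array","items":{"type":"array"}},"newtons":{"type":"number"}},"required":["steps"]}

```bash
mkdir -p pics; cat > h.py <<'E'
import numpy as np, cv2
from station import status, optics, job
from scipy.spatial.transform import Rotation as R
def cam(n):
    c=optics.camera(n); return c
def save(c,name,box=None,scale=1):
    im=c['color'][:,:,::-1]
    if box: im=im[box[1]:box[3],box[0]:box[2]]
    im=cv2.resize(im,None,fx=scale,fy=scale,interpolation=cv2.INTER_CUBIC) if scale!=1 else im
    cv2.imwrite('pics/'+name+'.png',im)
def rays(c,uv):
    uv=np.asarray(uv,float).reshape(-1,1,2); K=np.array(c['camera_matrix'])
    p=cv2.undistortPoints(uv,K,np.array([c['k1'],0,0,0,0.]),None,None).reshape(-1,2)
    return np.c_[p,np.ones(len(p))]
def Rot(c):
    o=np.array(c['orientation']); return R.from_quat(o).as_matrix() if o.size==4 else o.reshape(3,3)
def plane(c,uv,z):
    d=rays(c,uv)@Rot(c).T; e=np.array(c['eye']); t=(z-e[2])/d[:,2]; return e+d*t[:,None]
def cloud(c):
    h,w=c['depth'].shape; u,v=np.meshgrid(np.arange(w),np.arange(h))
    r=rays(c,np.c_[u.ravel(),v.ravel()]); P=(r*c['depth'].reshape(-1,1))@Rot(c).T+np.array(c['eye'])
    P[c['depth'].ravel()==0]=np.nan
    return P.reshape(h,w,3)
def proj(c,P):
    q=(np.asarray(P,float).reshape(-1,3)-np.array(c['eye']))@Rot(c); q=q[:,:2]/q[:,2:]
    q=q*(1+c['k1']*(q**2).sum(1))[:,None]; K=np.array(c['camera_matrix'])
    return q*[K[0,0],K[1,1]]+[K[0,2],K[1,2]]
E
python3 - <<'E'
from h import *
import pickle
for n in('top','scene'):
    c=cam(n); save(c,n+'0'); print(n,c['camera_matrix'],c['k1'],c['eye'],c['orientation'])
    pickle.dump(c,open(n+'0.pkl','wb'))
s=status.state(); print(s)
E
```

```text
top [[497.04663132   0.         313.12777282]
 [  0.         497.04663132 199.60035835]
 [  0.           0.           1.        ]] -0.13649468610956797 [ 401.5459898    23.85656244 1619.18695373] [ 0.70981245 -0.70243525  0.03456814 -0.0394468 ]
scene [[415.0434049    0.         322.28210871]
 [  0.         415.0434049  198.74136513]
 [  0.           0.           1.        ]] 0.025463095789980895 [1225.22381559 -207.02991615  921.17607825] [ 0.76947591  0.54085365 -0.19147363 -0.28057441]
{'time': 0.1, 'joint_pos': array([ 1.07161672e+00,  3.13394153e-01,  1.49829017e+00,  1.50483777e-05,
        1.33100518e+00, -2.23379274e-01]), 'joint_vel': array([ 0.00139601, -0.00010322, -0.00215672,  0.00407641,  0.00120083,
        0.00283349]), 'joint_torque': array([ 3.93447495e-03, -4.02807391e+01, -2.52644974e+01,  6.96063275e-02,
        3.42038542e-02, -7.95480673e-05]), 'tool_pos': array([142.8544909 , 504.95930065, 212.84496373]), 'eef_rot': array([ 0.09684169,  0.70053573, -0.09756356,  0.70025191]), 'force': array([ 0.05644796, -0.59094772,  1.00159301]), 'ft_torque': array([-0.00706159, -0.00072116,  0.01066744]), 'grip_width': 88.3014353408757}
```

View pics/top0.png

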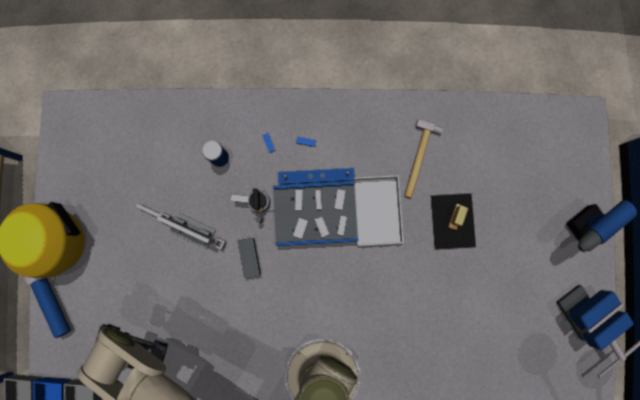

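View pics/scene0.png

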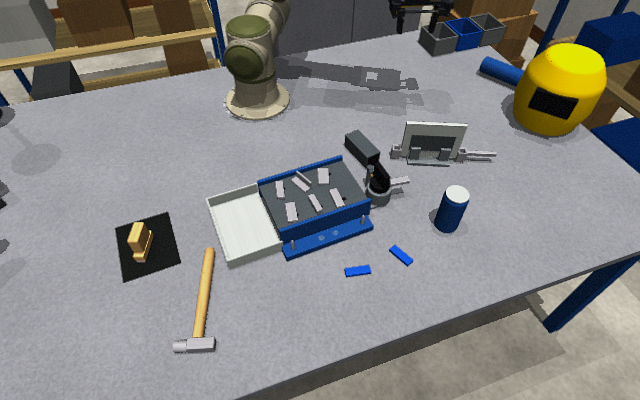

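Top view: the plate is at (275–358, 185–245) with six offcuts on it, the tray is at (380,212), and the scraper is on its mat at (457,215). The guard is in the rack at (185,230) with its tongue to the upper left, and the knob is at (258,200). Two blue strips at (268,142) and (306,141) are the look-alikes, to be left alone. Measuring next.

```bash
python3 - <<'E'
from h import *
import pickle
c=pickle.load(open('top0.pkl','rb')); im=c['color']; hsv=cv2.cvtColor(im,cv2.COLOR_RGB2HSV)
H,S,V=[hsv[:,:,i].astype(int) for i in range(3)]
blue=((H>100)&(H<125)&(S>120)).astype(np.uint8)
def comps(m,box,amin=20):
    k=np.zeros_like(m); k[box[1]:box[3],box[0]:box[2]]=m[box[1]:box[3],box[0]:box[2]]
    cs,_=cv2.findContours(k,cv2.RETR_EXTERNAL,cv2.CHAIN_APPROX_NONE)
    return [x for x in cs if cv2.contourArea(x)>amin]
def rect(x,z):
    p=plane(c,x.reshape(-1,2),z)[:,:2]; (a,b),(w,h),t=cv2.minAreaRect(p.astype(np.float32))
    return np.round([a,b,w,h,t],1)
for x in comps(blue,(260,120,370,260)): 
    u=x.reshape(-1,2).mean(0).round(); print('blue',u,'z20',rect(x,20),'z65',rect(x,65))
bright=((V>140)&(S<60)).astype(np.uint8)
for x in comps(bright,(276,186,356,242)): print('off',x.reshape(-1,2).mean(0).round(),rect(x,60))
yel=((H>10)&(H<35)&(S>80)&(V>60)).astype(np.uint8)
for x in comps(yel,(430,190,480,250)): print('yel',x.reshape(-1,2).mean(0).round(),rect(x,80),rect(x,30))
blk=((V<45)).astype(np.uint8)
for x in comps(blk,(425,185,485,255),200): print('mat',rect(x,3))
P=cloud(c); 
np.set_printoptions(linewidth=220)
print('handle'); 
for (nm,b,z0,z1) in [('scraper',(430,190,480,250),60,100),('guard',(130,195,235,255),120,150),('guardlow',(130,195,235,255),25,60),('tube',(232,230,265,285),40,60),('knob',(235,180,280,225),100,130),('can',(195,130,240,180),110,140),('plate',(285,195,350,238),45,55)]:
    q=P[b[1]:b[3],b[0]:b[2]].reshape(-1,3); q=q[(q[:,2]>z0)&(q[:,2]<z1)]
    if len(q)<5: print(nm,len(q)); continue
    print(nm,len(q),q.mean(0).round(1),cv2.minAreaRect(q[:,:2].astype(np.float32)))
a=cv2.resize(im[120:260,130:310,::-1],None,fx=4.4,fy=4.4,interpolation=cv2.INTER_CUBIC); cv2.imwrite('pics/cA.png',a[:600])
a=cv2.resize(im[155:255,265:485,::-1],None,fx=3.6,fy=3.6,interpolation=cv2.INTER_CUBIC); cv2.imwrite('pics/cB.png',a)
E
```

```text
blue [316. 241.] z20 [434.5  23.5  10.  260.7   3.8] z65 [433.6  23.5   9.7 253.4   3.8]
blue [314. 179.] z20 [639.3  36.7  54.  263.2   3.8] z65 [632.6  36.4  52.5 255.8   3.8]
blue [306. 141.] z20 [762.   62.4  60.   21.   80. ] z65 [751.9  61.3  58.3  20.4  80. ]
blue [268. 142.] z20 [756.8 184.6  61.9  18.9  22.6] z65 [746.8 180.   60.2  18.4  22.6]
off [300. 228.] [475.9  75.6  25.9  56.6  72.3]
off [322. 226.] [481.4   7.9  56.   21.   23.7]
off [342. 225.] [486.1 -54.7  16.   57.3  79. ]
off [318. 200.] [565.9  20.4  54.8  11.7   5.7]
off [339. 199.] [568.2 -47.7  21.8  59.   80.9]
off [298. 199.] [565.3  81.7  60.3  15.8   0.8]
yel [458. 216.] [ 512.8 -419.8   43.3   82.7   70.5] [ 516.4 -434.3   44.7   85.4   70.5]
mat [ 506.  -424.   173.   133.1    3.8]
handle
scraper 192 [ 518.  -426.2   79.9] ((518.66650390625, -427.480224609375), (28.754974365234375, 60.90364456176758), 69.496337890625)
guard 252 [463.6 426.1 138.6] ((463.6220397949219, 427.271240234375), (172.4629364013672, 13.809175491333008), 66.4459457397461)
guardlow 352 [480.4 454.8  43.2] ((479.4076232910156, 442.9744873046875), (166.97984313964844, 327.1431579589844), 5.451175689697266)
tube 616 [380.1 237.9  49.9] ((380.4955749511719, 238.18618774414062), (121.08782958984375, 51.864810943603516), 11.604101181030273)
knob 127 [561.3 210.3 117.2] ((561.7741088867188, 210.5978546142578), (63.75690460205078, 17.192960739135742), 1.2626962661743164)
can 313 [706.4 345.9 128.2] ((707.6803588867188, 346.8226013183594), (58.58389663696289, 58.28420639038086), 87.63861846923828)
plate 1838 [513.6  23.8  50.1] ((514.830322265625, 22.786598205566406), (133.93861389160156, 203.87355041503906), 0.6029150485992432)
```

View pics/cA.png

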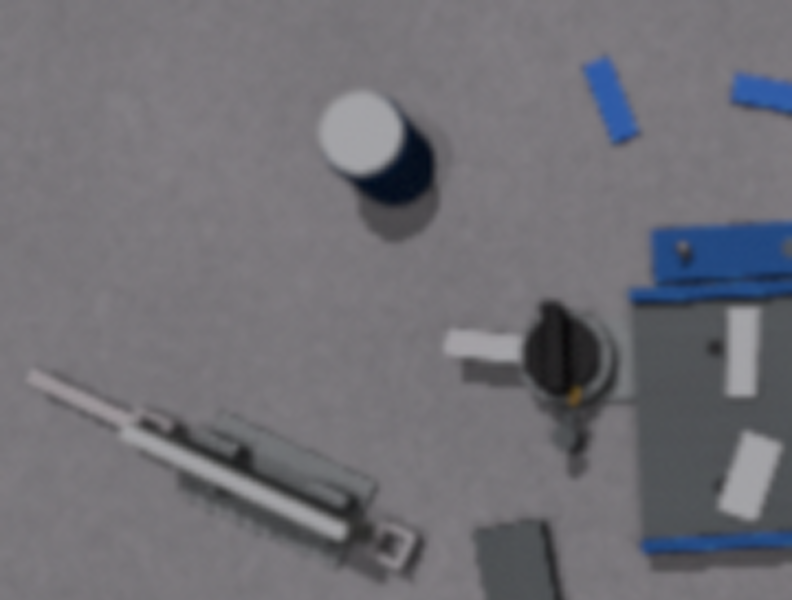

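View pics/cB.png

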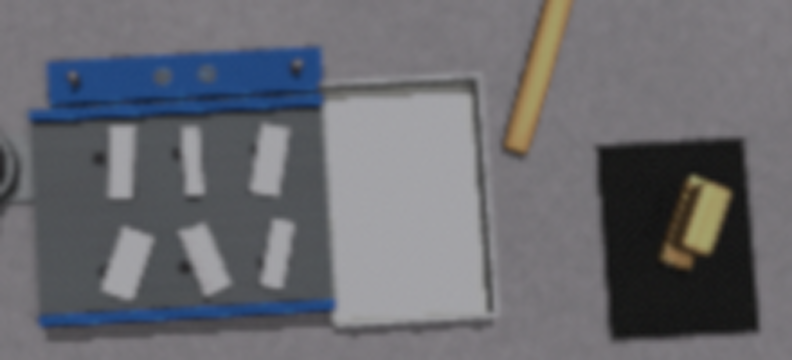

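Both crops confirm the picture. The pins are near (285,176) and (347,174), the scraper handle is at (461,214), the guard bore is at (221,243), and the lug points left. The grey offcuts on the plate are the six listed, and the blue strips off the plate are the look-alikes.

```bash
cat >> h.py <<'E'
def go(x,y,z,yaw=None,half=True):
    """units to reach TCP x,y,z with tool-y at world yaw (deg), from measured pose"""
    s=status.state(); M=R.from_quat(s['eef_rot']).as_matrix(); p=np.array(s['tool_pos'])
    t=M.T@(np.array([x,y,z])-p)/40; cy=np.degrees(np.arctan2(M[1,1],M[0,1]))
    out=[]
    if yaw is None: sp=[0]
    else:
        d=-(yaw-cy); d=(d+180)%360-180; sp=[np.radians(d)]
        if half: sp.append(np.radians(d-180*np.sign(d)))
    print('now',p.round(1),'yaw',round(cy,1),'j1,j6',s['joint_pos'][[0,5]].round(2),'F',s['force'].round(1),'grip',round(s['grip_width'],1),'t',s['time'])
    print('-> t',t.round(3),'spin',np.round(sp,3))
SO=np.array([524.1,19.4]); SY=np.radians(3.8)
def st(x,y):
    c,s=np.cos(SY),np.sin(SY); return SO+[c*x-s*y, s*x+c*y]
E
python3 - <<'E'
from h import *
import pickle
t=pickle.load(open('top0.pkl','rb')); s=pickle.load(open('scene0.pkl','rb'))
print('pins top', plane(t,[[285.2,175.8],[347.4,173.6]],54).round(1).tolist())
print('expected',st(125,100),st(125,-100), 'px', proj(t,[*map(lambda q:[*q,54],[st(125,100),st(125,-100)])]).round(1).tolist(), 'scene px',proj(s,[*map(lambda q:[*q,54],[st(125,100),st(125,-100)])]).round(1).tolist())
g=np.array([463.6,427.2]);a=np.radians(66.4);ey=np.array([np.cos(a),np.sin(a)])
for y in(-100,100,203): print('guard',y,(g+ey*y).round(1),proj(t,[[*(g+ey*y),40]]).round(1),proj(s,[[*(g+ey*y),40]]).round(1))
P=cloud(s); 
for nm,ctr,z0,z1,r in[('scr',(518,-427),70,100,70),('guard',(463,427),125,150,130),('knob',(561,211),105,130,60)]:
    q=P.reshape(-1,3); q=q[(q[:,2]>z0)&(q[:,2]<z1)&(np.hypot(q[:,0]-ctr[0],q[:,1]-ctr[1])<r)]
    print(nm,len(q),q.mean(0).round(1),cv2.minAreaRect(q[:,:2].astype(np.float32)))
go(518,-427,150,70)
cv2.imwrite('pics/cC.png',np.hstack([cv2.resize(s['color'][190:260,265:385,::-1],None,fx=3.3,fy=3.3,interpolation=cv2.INTER_CUBIC)[:231],cv2.resize(s['color'][110:180,380:500,::-1],None,fx=3.3,fy=3.3,interpolation=cv2.INTER_CUBIC)[:231]]))
E
```

```text
pins top [[641.3, 125.4, 54.0], [650.4, -72.7, 54.0]]
expected [642.1977935  127.46438438] [655.45257358 -72.09590928] px [[284.5, 175.5], [347.2, 172.0]] scene px [[363.2, 216.0], [292.1, 241.2]]
guard -100 [423.6 335.6] [[218.6 243.5]] [[396.4 147.5]]
guard 100 [503.6 518.8] [[163.3 217.7]] [[462.3 150.6]]
guard 203 [544.9 613.2] [[135.8 204.7]] [[496.7 152.3]]
scr 279 [ 521.9 -426.2   81.8] ((518.9041748046875, -426.76055908203125), (27.22144317626953, 59.70089340209961), 67.59059143066406)
guard 400 [465.  425.7 135.5] ((463.299560546875, 426.31939697265625), (172.25257873535156, 16.870059967041016), 66.78547668457031)
knob 163 [563.8 210.1 116.6] ((560.5338745117188, 212.1732177734375), (63.232418060302734, 17.53036880493164), 3.337916851043701)
now [142.9 505.  212.8] yaw 74.2 j1,j6 [ 1.07 -0.22] F [ 0.1 -0.6  1. ] grip 88.3 t 0.1
-> t [  1.588 -19.863  15.369] spin [ 0.073 -3.068]
```

View pics/cC.png

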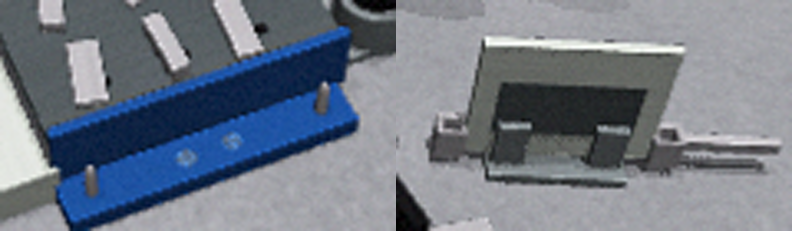

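Call:
move_arm(
  steps=[
    [1, [0, -19.86, 15.37], 0.07],
    [1, [0, -19.86, 15.37], 0.07],
    [1, [0, -19.86, 15.37], 0.07],
    [1, [0, -19.86, 15.37], 0.07],
    [1, [0, -19.86, 15.37], 0.07],
    [1, [0, -19.86, 15.37], 0.07],
    [1, [0, -19.86, 15.37], 0.07],
    [1, [0, -19.86, 15.37], 0.07],
    [1, [0, -19.86, 15.37], 0.07],
    [1, [0, -19.86, 15.37], 0.07],
    [1, [0, -19.86, 15.37], 0.07],
    [1, [0, -19.86, 15.37], 0.07],
    [1, [0, -19.86, 15.37], 0.07],
    [1, [0, -19.86, 15.37], 0.07],
    [1, [0, -19.86, 15.37], 0.07],
    [1, [0, -19.86, 15.37], 0.07],
    [1, [0, -19.86, 15.37], 0.07],
    [1, [0, -19.86, 15.37], 0.07],
    [1, [0, -19.86, 15.37], 0.07],
    [1, [0, -19.86, 15.37], 0.07],
  ],
)

```text
time: 1.77
tool_pos: [454.5, -269.9, 212.9]
eef_rot: [0.122, 0.697, -0.122, 0.696]
force: [1.4, 0.8, 0.7]
grip_width: 88.0
```

```bash
python3 - <<'E'
from h import *
c=cam('scene'); q=cloud(c).reshape(-1,3); q=q[(q[:,2]>70)&(q[:,2]<84)&(np.hypot(q[:,0]-518,q[:,1]+427)<110)]
print(len(q),cv2.minAreaRect(q[:,:2].astype(np.float32)))
go(518.5,-427,110,69)
E
```

```text
174 ((517.9580078125, -426.8936462402344), (26.187667846679688, 59.98762130737305), 70.9603042602539)
now [ 455.9 -275.6  211.6] yaw 70.0 j1,j6 [-0.76 -1.98] F [-3.5 -1.6 -1.9] grip 87.9 t 1.8167
-> t [ 2.544 -3.018  2.768] spin [ 0.017 -3.124]
```

Call:
move_arm(
  steps=[
    [1, [0, -3.0, 2.77], 0],
    [1, [0, -3.0, 2.77], 0],
    [1, [0, -3.0, 2.77], 0],
    [1, [0, -3.0, 2.77], 0],
    [1, [0, -3.0, 2.77], 0],
    [1, [1.5, -3.0, 2.77], 0],
    [1, [1.5, -3.0, 2.77], 0],
    [1, [1.5, -3.0, 2.77], 0],
    [1, [1.5, -3.0, 2.77], 0],
    [1, [1.5, -3.0, 2.77], 0],
  ],
)

```text
time: 2.65
tool_pos: [518.3, -418.6, 155.3]
eef_rot: [0.121, 0.696, -0.122, 0.697]
force: [0.5, -1.0, 0.5]
grip_width: 87.9
```

```bash
python3 - <<'E'
from h import *
go(518.3,-427,48,70)
E
```

```text
now [ 518.3 -418.6  155.3] yaw 70.2 j1,j6 [-0.85 -2.08] F [ 0.5 -1.   0.5] grip 87.9 t 2.65
-> t [ 2.683 -0.194  0.064] spin [ 3.000e-03 -3.138e+00]
```

Call:
move_arm(
  steps=[
    [1, [0.5, -0.2, 0.06], 0],
    [1, [1.2, -0.2, 0.06], 0],
    [1, [1.8, -0.2, 0.06], 0],
    [1, [2.3, -0.2, 0.06], 0],
    [1, [2.68, -0.2, 0.06], 0],
    [1, [2.68, -0.2, 0.06], 0],
    [1, [2.68, -0.2, 0.06], 0],
    [0.2, [2.68, -0.2, 0.06], 0],
    [0, [2.68, -0.2, 0.06], 0],
    [0, [2.68, -0.2, 0.06], 0],
    [0, [2.68, -0.2, 0.06], 0],
    [0, [2.68, -0.2, 0.06], 0],
    [0, [2.68, -0.2, 0.06], 0],
    [0, [2.68, -0.2, 0.06], 0],
    [0, [2.68, -0.2, 0.06], 0],
    [0, [2.68, -0.2, 0.06], 0],
  ],
  newtons=50,
)

```text
time: 3.98
tool_pos: [517.4, -426.6, 46.1]
eef_rot: [0.122, 0.697, -0.122, 0.697]
force: [0.9, -1.4, 0.7]
grip_width: 30.4
```

```bash
python3 - <<'E'
from h import *
go(*st(-43,116),180,93.8)
c=cam('scene'); save(c,'grip1',(60,160,260,300),3)
E
```

```text
now [ 517.4 -426.6   46.1] yaw 70.2 j1,j6 [-0.86 -2.09] F [ 0.9 -1.4  0.7] grip 30.4 t 3.9833
-> t [-3.347 12.774 -5.768] spin [-0.412  2.73 ]
```

View pics/grip1.png

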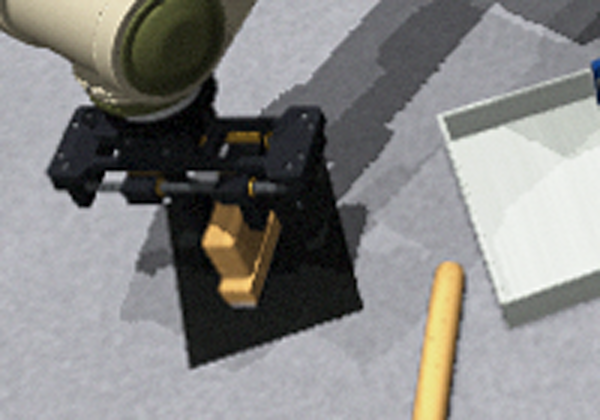

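Call:
move_arm(
  steps=[
    [0, [0, 0, 0], 0],
    [0, [0, 0, 0], 0],
    [0, [0, 0, 0], 0],
    [0, [-0.5, 0, 0], 0],
    [0, [-1.2, 0, 0], 0],
    [0, [-2.2, 0, 0], 0],
    [0, [-3.35, 2, -1], -0.1],
    [0, [-3.35, 12.77, -5.77], -0.41],
    [0, [-3.35, 12.77, -5.77], -0.41],
    [0, [-3.35, 12.77, -5.77], -0.41],
    [0, [-3.35, 12.77, -5.77], -0.41],
    [0, [-3.35, 12.77, -5.77], -0.41],
    [0, [-3.35, 12.77, -5.77], -0.41],
    [0, [-3.35, 12.77, -5.77], -0.41],
    [0, [-3.35, 12.77, -5.77], -0.41],
    [0, [-3.35, 12.77, -5.77], -0.41],
    [0, [-3.35, 12.77, -5.77], -0.41],
    [0, [-3.35, 12.77, -5.77], -0.41],
    [0, [-3.35, 12.77, -5.77], -0.41],
    [0, [-3.35, 12.77, -5.77], -0.41],
  ],
)

```text
time: 5.7
tool_pos: [472.3, 135.6, 180.3]
eef_rot: [-0.023, 0.707, 0.024, 0.707]
force: [0.8, -0.2, -3.4]
grip_width: 25.5
```

Call:
move_arm(
  steps=[
    [0, [0, 0, 0], 0],
    [0, [0, 0, 0], 0],
    [0, [0, 0, 0], 0],
  ],
)

```text
time: 5.95
tool_pos: [473.3, 131.6, 179.9]
eef_rot: [-0.023, 0.707, 0.023, 0.707]
force: [-0.1, -0.5, -2.9]
grip_width: 25.4
```

```bash
python3 - <<'E'
from h import *
go(*st(-43,116),130,93.8)
E
```

```text
now [473.3 131.6 179.9] yaw 93.7 j1,j6 [ 0.03 -1.6 ] F [-0.1 -0.5 -2.9] grip 25.4 t 5.95
-> t [1.246 0.017 0.008] spin [-2.000e-03  3.139e+00]
```

Call:
move_arm(
  steps=[
    [0, [0.8, 0, 0], 0],
    [0, [1.6, 0, 0], 0],
    [0, [2.12, 0, 0], 0],
    [0, [2.12, 0, 0], 0],
    [0, [2.12, 0, 0], 0],
    [0, [2.12, 0, 0], 0],
  ],
)

```text
time: 6.45
tool_pos: [473.8, 131.3, 95.7]
eef_rot: [-0.022, 0.707, 0.022, 0.707]
force: [0.6, 0.0, -2.1]
grip_width: 25.4
```

Call:
move_arm(
  steps=[
    [0, [0, -0.4, 0], 0],
    [0, [0, -0.8, 0], 0],
    [0, [0, -1.2, 0], 0],
    [0, [0, -1.6, 0], 0],
    [0, [0, -2.0, 0], 0],
    [0, [0, -2.4, 0], 0],
    [0, [0, -2.7, 0], 0],
    [0, [0, -3.0, 0], 0],
  ],
)

```text
time: 7.12
tool_pos: [481.3, 11.6, 95.9]
eef_rot: [-0.022, 0.706, 0.023, 0.707]
force: [-0.1, 2.3, -1.7]
grip_width: 25.5
```

```bash
python3 - <<'E'
from h import *
go(*st(-43,-165),94.5,93.8)
c=cam('scene'); a=c['color'][140:280,190:400,::-1]
t=cam('top');b=t['color'][150:260,260:420,::-1]
cv2.imwrite('pics/p1.png',np.vstack([cv2.resize(a,(600,400)),]) ); cv2.imwrite('pics/p1t.png',cv2.resize(b,(800,550)))
E
```

```text
now [481.3  11.6  95.9] yaw 93.6 j1,j6 [-0.22 -1.85] F [-0.1  2.3 -1.7] grip 25.5 t 7.1167
-> t [ 0.033 -4.002  0.019] spin [-3.000e-03  3.139e+00]
```

View pics/p1.png

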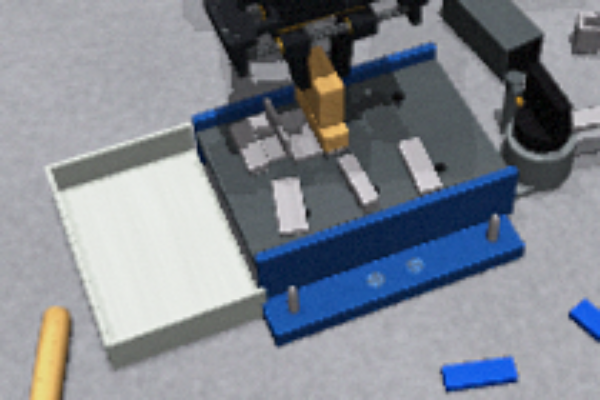

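Mid-push picture: the scraper at (325,110) is carrying the near row toward the tray, and the far row is untouched. The fingers stay clear above it. I'll continue off the end.

Call:
move_arm(
  steps=[
    [0, [0.03, -0.3, 0], 0],
    [0, [0.03, -0.6, 0], 0],
    [0, [0.03, -0.9, 0], 0],
    [0, [0.03, -1.2, 0], 0],
    [0, [0.03, -1.5, 0], 0],
    [0, [0.03, -1.8, 0], 0],
    [0, [0.03, -2.1, 0], 0],
    [0, [0.03, -2.4, 0], 0],
    [0, [0.03, -2.7, 0], 0],
    [0, [0.03, -3.0, 0], 0],
    [0, [0.03, -3.3, 0], 0],
    [0, [0.03, -3.6, 0], 0],
    [0, [0.03, -4.0, 0], 0],
    [0, [0.03, -4.0, 0], 0],
    [0, [0.03, -4.0, 0], 0],
  ],
)

```text
time: 8.47
tool_pos: [491.3, -148.0, 94.0]
eef_rot: [-0.022, 0.707, 0.022, 0.707]
force: [0.8, -0.1, -2.9]
grip_width: 25.7
```

```bash
python3 - <<'E'
from h import *
go(*st(43,116),140,93.8)
c=cam('scene'); a=c['color'][140:280,190:400,::-1]
cv2.imwrite('pics/p2.png',cv2.resize(a,(600,400)))
E
```

```text
now [ 491.3 -148.    94. ] yaw 93.6 j1,j6 [-0.52 -2.16] F [ 0.8 -0.1 -2.9] grip 25.7 t 8.4667
-> t [-1.149  7.028  2.147] spin [-3.000e-03  3.138e+00]
```

View pics/p2.png

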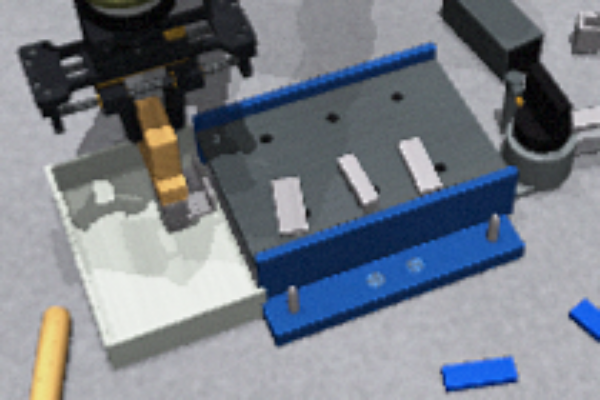

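Near row is off the plate; three offcuts remain at the far side (290,205), (358,180), (420,165). Second lane next.

Call:
move_arm(
  steps=[
    [0, [-0.8, 0, 0], 0],
    [0, [-1.25, 0.3, 0.1], 0],
    [0, [-1.25, 7.03, 2.15], 0],
    [0, [-1.25, 7.03, 2.15], 0],
    [0, [-1.25, 7.03, 2.15], 0],
    [0, [-1.25, 7.03, 2.15], 0],
    [0, [-1.25, 7.03, 2.15], 0],
    [0, [-1.25, 7.03, 2.15], 0],
    [0, [-1.25, 7.03, 2.15], 0],
    [0, [-1.25, 7.03, 2.15], 0],
    [0, [-1.25, 7.03, 2.15], 0],
    [0, [-1.25, 7.03, 2.15], 0],
    [0, [-1.25, 7.03, 2.15], 0],
    [0, [-1.25, 7.03, 2.15], 0],
    [0, [-1.25, 7.03, 2.15], 0],
    [0, [-0.4, 7.03, 2.15], 0],
    [0, [0, 7.03, 2.15], 0],
    [0, [0, 7.03, 2.15], 0],
    [0, [0, 7.03, 2.15], 0],
    [0, [0, 7.03, 2.15], 0],
  ],
)

```text
time: 10.18
tool_pos: [559.2, 138.4, 94.3]
eef_rot: [-0.022, 0.707, 0.022, 0.707]
force: [-0.3, -0.4, -0.8]
grip_width: 25.2
```

```bash
python3 - <<'E'
from h import *
go(*st(43,-165),94.3,93.8)
print(st(43,116))
E
```

```text
now [559.2 138.4  94.3] yaw 93.6 j1,j6 [ 0.04 -1.59] F [-0.3 -0.4 -0.8] grip 25.2 t 10.1833
-> t [ 0.    -7.035  0.023] spin [-3.000e-03  3.139e+00]
[559.31769069 137.99474804]
```

Call:
move_arm(
  steps=[
    [0, [0, -0.4, 0], 0],
    [0, [0, -0.8, 0], 0],
    [0, [0, -1.2, 0], 0],
    [0, [0, -1.6, 0], 0],
    [0, [0, -2.0, 0], 0],
    [0, [0, -2.4, 0], 0],
    [0, [0, -2.8, 0], 0],
    [0, [0, -3.2, 0.01], 0],
    [0, [0, -3.5, 0.01], 0],
    [0, [0, -3.8, 0.01], 0],
    [0, [0, -4.1, 0.01], 0],
    [0, [0, -4.4, 0.02], 0],
    [0, [0, -4.7, 0.02], 0],
    [0, [0, -5.0, 0.02], 0],
    [0, [0, -5.3, 0.02], 0],
    [0, [0, -5.6, 0.02], 0],
    [0, [0, -5.9, 0.02], 0],
    [0, [0, -6.2, 0.02], 0],
    [0, [0, -6.5, 0.02], 0],
    [0, [0, -6.8, 0.02], 0],
  ],
)

```text
time: 11.85
tool_pos: [577.2, -134.1, 93.7]
eef_rot: [-0.023, 0.707, 0.022, 0.707]
force: [0.0, -0.4, -2.6]
grip_width: 25.6
```

Call:
move_arm(
  steps=[
    [0, [0, -0.3, 0], 0],
    [0, [0, -0.3, 0], 0],
    [0, [0, -0.3, 0], 0],
    [0, [-1, -0.3, 0], 0],
    [0, [-2, -0.3, 0], 0],
    [0, [-2.2, -2, 0], 0],
    [0, [-2.2, -4.5, 0], 0],
    [0, [-2.2, -4.5, 0], 0],
    [0, [-2.2, -4.5, 0], 0],
    [0, [-2.2, -4.5, 0], 0],
    [0, [-2.2, -4.5, 0], 0],
    [0, [-2.2, -4.5, 0], 0],
    [0, [-2.2, -4.5, 0], 0],
  ],
)

```text
time: 12.93
tool_pos: [589.2, -310.5, 182.2]
eef_rot: [-0.023, 0.707, 0.023, 0.707]
force: [-0.1, 0.0, -3.6]
grip_width: 25.3
```

```bash
python3 - <<'E'
from h import *
go(506,-424,100,93.8)
c=cam('scene'); a=c['color'][165:275,200:380,::-1]
t=cam('top');b=t['color'][160:260,265:425,::-1]
cv2.imwrite('pics/p3.png',np.vstack([cv2.resize(a,(480,293),interpolation=cv2.INTER_CUBIC),cv2.resize(b,(480,300),interpolation=cv2.INTER_CUBIC)]))
E
```

```text
now [ 589.2 -310.5  182.2] yaw 93.8 j1,j6 [-0.66 -2.3 ] F [-0.1  0.  -3.6] grip 25.3 t 12.9333
-> t [ 2.054 -2.696 -2.263] spin [-0.     3.141]
```

View pics/p3.png

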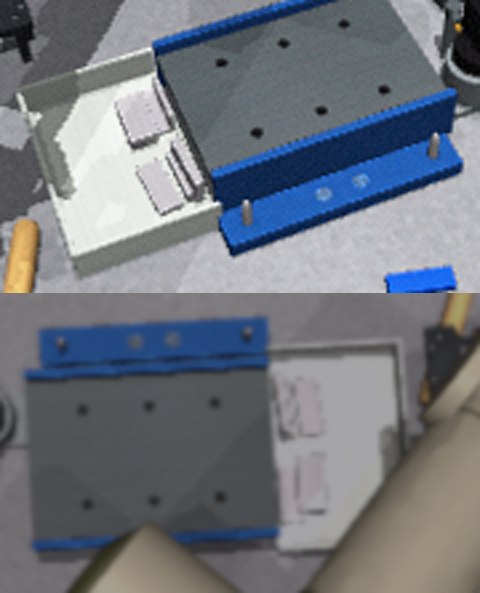

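Top and scene both show a clear plate with the offcuts in the tray, some leaning at the plate's end face (290,405). Now the scraper goes back on the mat.

Call:
move_arm(
  steps=[
    [0, [0, -2.7, -2.26], 0],
    [0, [0, -2.7, -2.26], 0],
    [0, [0, -2.7, -2.26], 0],
    [0, [0, -2.7, -2.26], 0],
    [0, [0, -2.7, -2.26], 0],
    [0, [0, -2.7, -2.26], 0],
    [0, [0.8, -2.7, -2.26], 0],
    [0, [1.6, -2.7, -2.26], 0],
    [0, [2.4, -2.7, -2.26], 0],
    [0, [3.0, -2.7, -2.26], 0],
    [0, [3.2, -2.7, -2.26], 0],
    [0, [3.3, -2.7, -2.26], 0],
    [0, [3.37, -2.7, -2.26], 0],
    [0, [3.39, -2.7, -2.26], 0],
    [0, [3.39, -2.7, -2.26], 0],
    [0, [3.39, -2.7, -2.26], 0],
  ],
)

```text
time: 14.37
tool_pos: [506.1, -426.1, 47.9]
eef_rot: [-0.023, 0.706, 0.022, 0.707]
force: [-0.7, 0.7, -3.2]
grip_width: 25.7
```

```bash
python3 - <<'E'
from h import *
go(506,-424,45.5,93.8)
E
```

```text
now [ 506.1 -426.1   47.9] yaw 93.7 j1,j6 [-0.88 -2.51] F [-0.7  0.7 -3.2] grip 25.7 t 14.3667
-> t [ 0.059  0.052 -0.   ] spin [-2.00e-03  3.14e+00]
```

Call:
move_arm(
  steps=[
    [0, [0.05, 0, 0], 0],
    [0, [0.05, 0, 0], 0],
    [1, [0.05, 0, 0], 0],
    [1, [0.05, 0, 0], 0],
    [1, [0.05, 0, 0], 0],
    [1, [0.05, 0, 0], 0],
    [1, [0.05, 0, 0], 0],
    [1, [0.05, 0, 0], 0],
    [1, [0.05, 0, 0], 0],
    [1, [0.05, 0, 0], 0],
    [1, [-1, 0, 0], 0],
    [1, [-2, 0, 0], 0],
    [1, [-3, 0, 0], 0],
    [1, [-3.7, 0, 0], 0],
    [1, [-3.7, 0, 0], 0],
    [1, [-3.7, 0, 0], 0],
  ],
)

```text
time: 15.7
tool_pos: [505.9, -426.1, 195.8]
eef_rot: [-0.023, 0.706, 0.022, 0.707]
force: [-0.3, -0.1, -0.7]
grip_width: 88.1
```

```bash
python3 - <<'E'
from h import *
go(467.5,436,195,-23.4)
E
```

```text
now [ 505.9 -426.1  195.8] yaw 93.7 j1,j6 [-0.88 -2.51] F [-0.3 -0.1 -0.7] grip 88.1 t 15.7
-> t [-0.028 21.569  0.424] spin [ 2.043 -1.098]
```

Call:
move_arm(
  steps=[
    [1, [-0.2, 21.57, 0.42], 2.04],
    [1, [-0.2, 21.57, 0.42], 2.04],
    [1, [-0.2, 21.57, 0.42], 2.04],
    [1, [-0.2, 21.57, 0.42], 2.04],
    [1, [-0.2, 21.57, 0.42], 2.04],
    [1, [-0.2, 21.57, 0.42], 2.04],
    [1, [-0.2, 21.57, 0.42], 2.04],
    [1, [-0.2, 21.57, 0.42], 2.04],
    [1, [-0.2, 21.57, 0.42], 2.04],
    [1, [-0.2, 21.57, 0.42], 2.04],
    [1, [-0.2, 21.57, 0.42], 2.04],
    [1, [-0.2, 21.57, 0.42], 2.04],
    [1, [-0.2, 21.57, 0.42], 2.04],
    [1, [-0.2, 21.57, 0.42], 2.04],
    [1, [-0.2, 21.57, 0.42], 2.04],
    [1, [-0.2, 21.57, 0.42], 2.04],
    [1, [-0.2, 21.57, 0.42], 2.04],
    [1, [-0.2, 21.57, 0.42], 2.04],
    [1, [-0.2, 21.57, 0.42], 2.04],
    [1, [-0.2, 21.57, 0.42], 2.04],
  ],
)

```text
time: 17.37
tool_pos: [470.0, 355.9, 199.8]
eef_rot: [-0.589, -0.389, 0.592, -0.389]
force: [0.6, -1.2, -0.7]
grip_width: 88.1
```

Call:
move_arm(
  steps=[
    [1, [0, 0, 0], 0],
    [1, [0, 0, 0], 0],
    [1, [0, 0, 0], 0],
    [1, [0, 0, 0], 0],
  ],
)

```text
time: 17.7
tool_pos: [471.3, 353.0, 201.0]
eef_rot: [-0.59, -0.389, 0.591, -0.389]
force: [0.4, -0.2, 0.6]
grip_width: 88.1
```

```bash
python3 - <<'E'
from h import *
go(467.5,436,195,-23.4)
np.set_printoptions(linewidth=200)
for n in('top','scene'):
    c=cam(n); P=cloud(c).reshape(-1,3); col=c['color'].reshape(-1,3)
    c_,s_=np.cos(SY),np.sin(SY); d=P[:,:2]-SO; L=np.c_[d[:,0]*c_+d[:,1]*s_,-d[:,0]*s_+d[:,1]*c_]
    m=(abs(L[:,0])<98)&(L[:,1]<-125)&(L[:,1]>-255); q=P[m]; print(n,'tray z pct',np.nanpercentile(q[:,2],[50,90,97,99,100]).round(1))
    m=(abs(L[:,0])<82)&(L[:,1]>-117)&(L[:,1]<137); print(' plate z',np.nanpercentile(P[m][:,2],[1,50,99,100]).round(1))
    q=P[(P[:,2]>72)&(P[:,2]<86)&(np.hypot(P[:,0]-506,P[:,1]+424)<110)]; print(' scraper',len(q),cv2.minAreaRect(q[:,:2].astype(np.float32)) if len(q) else '')
    if n=='top': cv2.imwrite('pics/p4.png',np.vstack([cv2.resize(c['color'][165:255,350:410,::-1],(400,600),interpolation=cv2.INTER_CUBIC)]))
E
```

```text
now [471.3 353.  201. ] yaw -23.3 j1,j6 [0.44 0.85] F [ 0.4 -0.2  0.6] grip 88.1 t 17.7
-> t [ 0.149 -0.907 -1.869] spin [ 2.00e-03 -3.14e+00]
top tray z pct [ 5.4 21.3 32.6 42.6 50.2]
 plate z [41.7 50.  57.9 62.5]
 scraper 145 ((514.4343872070312, -424.9278564453125), (59.6446418762207, 27.766176223754883), 1.9533796310424805)
scene tray z pct [ 6.1 24.8 40.2 43.4 46.2]
 plate z [ 1.2 51.  54.8 64.4]
 scraper 230 ((514.0015869140625, -424.3454284667969), (58.89274597167969, 26.264583587646484), 3.4205849170684814)
```

View pics/p4.png

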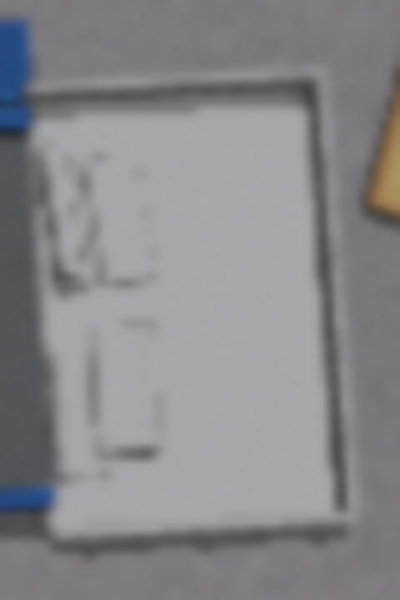

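```bash
python3 - <<'E'
from h import *
c=cam('scene'); P=cloud(c).reshape(-1,3)
c_,s_=np.cos(SY),np.sin(SY); d=P[:,:2]-SO; X=d[:,0]*c_+d[:,1]*s_; Y=-d[:,0]*s_+d[:,1]*c_
g=np.full((20,16),-1)
for i in range(20):
    for j in range(16):
        m=(abs(X-(-95+10*i))<5)&(abs(Y-(-118-5*j-2.5))<2.5); 
        if m.sum(): g[i,j]=np.nanmedian(P[m][:,2])
print('cols y -120..-196 step5; rows x -95..95'); print(g)
E
```

```text
cols y -120..-196 step5; rows x -95..95
[[37  5  4  2  5  5  4  5  3  4  4  7  4  3  6  6]
 [43 26 14 -1 10  4  7  9  8  6  4  5  4  4  4  5]
 [46 30 12 11 11 25 -1 24 -1 -1 24  4  5  6  5  4]
 [44 30 10  9 10 25 24 23 24 24 24  5  4  5  2  6]
 [26 30 12 10 11 24 24 24 23 25 23  5  5  4  5  4]
 [43 28 12  9 10 23 24 24 24 25 26  5  4  5  5  4]
 [43 30 10  9 10 25 23 24 25 24 25  6  2  5  5  5]
 [ 6 20 11  8  7 24 25 23 24 23 26  8  6  4  5  4]
 [ 7  4  6  6  4  6 17 17 18 16 14  6  4  6  4  5]
 [22 -1 -1  2  6  5  6  6  5  5  5  4  4  4  6  5]
 [ 8 -1 -1 -1 -1  5  4  7  4  5  6  5  5  3  5  4]
 [42 -1 42 41 21 10  6 14 12 11 13 11  4  4  5  6]
 [45 -1 42 42 24  8  6 13 13 15 12 11  5  4  5  4]
 [46 41 43 41 23  7 11 13 13 12 12 12  5  4  5  5]
 [44 -1 43 33 21  7 14 12 13 13 14 10  6  4  4  4]
 [49 42 43 39 20  4 13 14 13 11 13  7  5  5  4  4]
 [ 5 42 42 21 18  7 12 13 13 13 13  5  6  5  4  5]
 [40 26 29 23  8  6  9  7  6  7  8  6  4  6  5  4]
 [43 -1 -1 -1 -1 -1 -1  9 -1 -1 -1 -1 -1 -1 -1 -1]
 [44 -1 -1 -1 -1 -1 -1 -1 -1 -1 -1 -1 -1 -1 -1 -1]]
```

Call:
move_arm(
  steps=[
    [1, [0.15, -0.91, -1.87], 0],
    [1, [0.15, -0.91, -1.87], 0],
    [1, [0.15, -0.91, -1.87], 0],
    [1, [0.15, -0.91, -1.87], 0],
    [1, [0.15, -0.91, -1.87], 0],
    [1, [0.15, -0.91, -1.87], 0],
    [1, [0.15, -0.91, -1.87], 0],
    [1, [0.15, -0.91, -1.87], 0],
  ],
)

```text
time: 18.52
tool_pos: [467.6, 436.5, 196.2]
eef_rot: [0.591, 0.389, -0.59, 0.389]
force: [-0.0, 0.7, 0.7]
grip_width: 88.1
```

```bash
python3 - <<'E'
from h import *
go(467.5,436,106,-23.4)
s=cam('scene'); P=cloud(s).reshape(-1,3)
q=P[(P[:,2]>128)&(P[:,2]<145)&(np.hypot(P[:,0]-463,P[:,1]-427)<110)]; print(len(q),cv2.minAreaRect(q[:,:2].astype(np.float32)))
E
```

```text
now [467.6 436.5 196.2] yaw -23.3 j1,j6 [0.57 0.97] F [-0.   0.7  0.7] grip 88.1 t 18.5167
-> t [2.256e+00 1.000e-03 1.300e-02] spin [ 2.000e-03 -3.139e+00]
351 ((462.9114685058594, 427.00018310546875), (172.29812622070312, 17.92518424987793), 66.75157165527344)
```

```bash
python3 - <<'E'
from h import *
import pickle
c=pickle.load(open('scene0.pkl','rb')); P=cloud(c).reshape(-1,3)
c_,s_=np.cos(SY),np.sin(SY); d=P[:,:2]-SO; X=d[:,0]*c_+d[:,1]*s_; Y=-d[:,0]*s_+d[:,1]*c_
for ctr in [(475.9,75.6),(481.4,7.9),(486.1,-54.7),(565.9,20.4),(568.2,-47.7),(565.3,81.7)]:
    m=(np.hypot(P[:,0]-ctr[0],P[:,1]-ctr[1])<38)&(P[:,2]>54.5)&(P[:,2]<80)&(abs(X)<83)
    q=P[m]; print(ctr,m.sum(),'z pct',np.percentile(q[:,2],[10,50,90,98]).round(1),np.round(cv2.minAreaRect(q[:,:2].astype(np.float32))[1],1))
s=cam('scene'); save(s,'tray5',(205,180,295,265),7)
E
```

```text
(475.9, 75.6) 182 z pct [56.4 58.9 61.  62. ] [48.4 64.8]
(481.4, 7.9) 202 z pct [55.1 58.2 75.7 78.4] [62.3 39.4]
(486.1, -54.7) 139 z pct [58.6 62.7 65.1 66.1] [43.6 63.7]
(565.9, 20.4) 153 z pct [56.5 66.4 68.8 69.8] [60.5 52.1]
(568.2, -47.7) 199 z pct [56.2 58.7 60.7 62.2] [67.1 53.1]
(565.3, 81.7) 180 z pct [56.2 60.6 62.6 63.8] [55.3 64.5]
```

View pics/tray5.png

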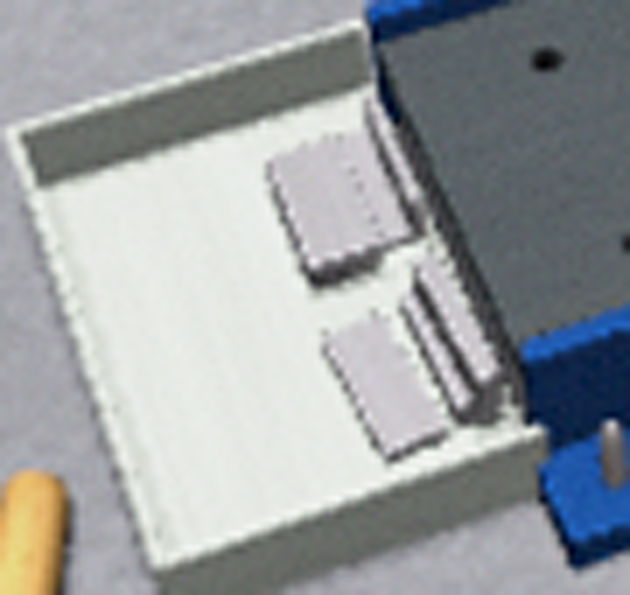

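Crop: off1 lies flat at (390,385). Off3 and off5 are stacked against the plate end at (455,330), and the near three are at (340,200). One number decides whether the top piece is off5 on edge (10 mm wide) or off3 (16 mm wide).

```bash
python3 - <<'E'
from h import *
s=cam('scene'); g=cv2.cvtColor(s['color'],cv2.COLOR_RGB2GRAY)
P=cloud(s)
np.set_printoptions(linewidth=200)
for r in (224,227,230,233): print(r,'cols 257..284',g[r,257:284]); print('   z',np.nan_to_num(P[r,257:284,2]).astype(int))
# width of top face at z 41, along station y: profile
for x in (25,35,45,55):
    for z,ys in((41,np.arange(-119,-142,-1.5)),):
        uv=proj(s,[[*st(x,y),z] for y in ys]).astype(np.float32)
        print(x,cv2.remap(g,uv[:,0].reshape(1,-1),uv[:,1].reshape(1,-1),cv2.INTER_LINEAR)[0])
E
```

```text
224 cols 257..284 [220 182 233 236 220 120 159 204 151  46 117 209 197 200 190 107  65  76  52  75 102  95  98  96  98 101  98]
   z [ 4  6 14  0  6  2 18 19 21 27 39 42 41 43 41  6  0  1 43 48 53 52 50 52 49 53 52]
227 cols 257..284 [201 200 202 211 229 231 170 109 216 196  97  73 164 206 201 205 191  74  72  48  76 101  99 100  92  69  93]
   z [13 14 12 10 13  4  4 14 22 21 22 29 41 41 39 42 45  0  0  2 49 52 48 52 50 48 69]
230 cols 257..284 [203 199 199 200 199 190 205 222  80 157 212 187  81  77 170 207 203 194 121  73  58  37  70  97  84  87  79]
   z [11 10 10 10 10 12  7  6  5 20 23 22 21 34 45 43 43 41 42  0  0 46 50 67 66 66 67]
233 cols 257..284 [203 207 205 198 201 201 204 214 235 173 111 217 196 144  45 119 220 214 142  92  73  70  43  25  26  32  31]
   z [13 12 10  0 12 15 14 16  2  3 17 18 20 20 20 38 42 42 39 42  4 -1 40 55 54 52 52]
25 [ 48  56  68  73  96 151 182 194 201 200 200 204 192 161 116  94]
35 [ 58  61  70  74  75 132 193 203 205 200 198 199 170 114  82  79]
45 [ 63  65  69  71  91 120 170 195 198 199 202 183 147 110  88 131]
55 [ 62  63  68  72 107 169 197 203 202 203 212 206 143  97  98 140]
```

The top piece is about 10.5 mm wide: off5 on edge on off3, so its origin is at about 31 mm, well under 42. Now the guard.

Call:
move_arm(
  steps=[
    [1, [0.8, 0, 0.01], 0],
    [1, [1.5, 0, 0.01], 0],
    [1, [2.0, 0, 0.01], 0],
    [1, [2.25, 0, 0.01], 0],
    [1, [2.25, 0, 0.01], 0],
    [1, [2.25, 0, 0.01], 0],
    [0.2, [2.25, 0, 0.01], 0],
    [0, [2.25, 0, 0.01], 0],
    [0, [2.25, 0, 0.01], 0],
    [0, [2.25, 0, 0.01], 0],
    [0, [2.25, 0, 0.01], 0],
    [0, [2.25, 0, 0.01], 0],
    [0, [2.25, 0, 0.01], 0],
    [0, [2.25, 0, 0.01], 0],
    [0, [2.25, 0, 0.01], 0],
    [0, [2.25, 0, 0.01], 0],
    [0, [2.25, 0, 0.01], 0],
    [0, [2.25, 0, 0.01], 0],
    [0, [2.25, 0, 0.01], 0],
    [0, [2.25, 0, 0.01], 0],
  ],
  newtons=60,
)

```text
time: 20.33
tool_pos: [467.0, 437.0, 105.8]
eef_rot: [-0.59, -0.389, 0.59, -0.389]
force: [0.3, 0.5, -0.1]
grip_width: 11.3
```

```bash
python3 - <<'E'
from h import *
go(467.5,436,220,-23.4); print(status.state()['ft_torque'])
E
```

```text
now [467.  437.  105.8] yaw -23.2 j1,j6 [0.57 0.97] F [ 0.3  0.5 -0.1] grip 11.3 t 20.3333
-> t [-2.855  0.02   0.018] spin [ 3.000e-03 -3.138e+00]
[-0.11528802  0.18324476 -0.03191693]
```

Call:
move_arm(
  steps=[
    [0, [-0.3, 0, 0], 0],
    [0, [-0.6, 0, 0], 0],
    [0, [-1.0, 0, 0], 0],
    [0, [-1.6, 0, 0], 0],
    [0, [-2.3, 0, 0], 0],
    [0, [-3.0, 0, 0], 0],
    [0, [-3.7, 0, 0], 0],
    [0, [-4.1, 0, 0], 0],
    [0, [-4.1, 0, 0], 0],
    [0, [-4.1, 0, 0], 0],
    [0, [-4.1, 0, 0], 0],
    [0, [-4.1, 0, 0], 0],
  ],
)

```text
time: 21.33
tool_pos: [466.7, 436.6, 268.1]
eef_rot: [-0.589, -0.389, 0.591, -0.389]
force: [0.2, -0.1, -3.8]
grip_width: 11.2
```

```bash
python3 - <<'E'
from h import *
go(*(st(125,10)),270,3.8); s=status.state(); print(s['force'],s['ft_torque'])
for n in('top','scene'):
    c=cam(n); P=cloud(c); 
    q=P.reshape(-1,3); 
    if n=='scene': save(c,'g1',(370,40,530,200),3.7)
E
```

```text
now [466.7 436.6 268.1] yaw -23.2 j1,j6 [0.57 0.97] F [ 0.2 -0.1 -3.8] grip 11.2 t 21.3333
-> t [-0.044  8.101  7.379] spin [-0.471  2.67 ]
[ 0.17585267 -0.06878246 -3.78691595] [-0.03862326  0.08090267  0.01265293]
```

View pics/g1.png

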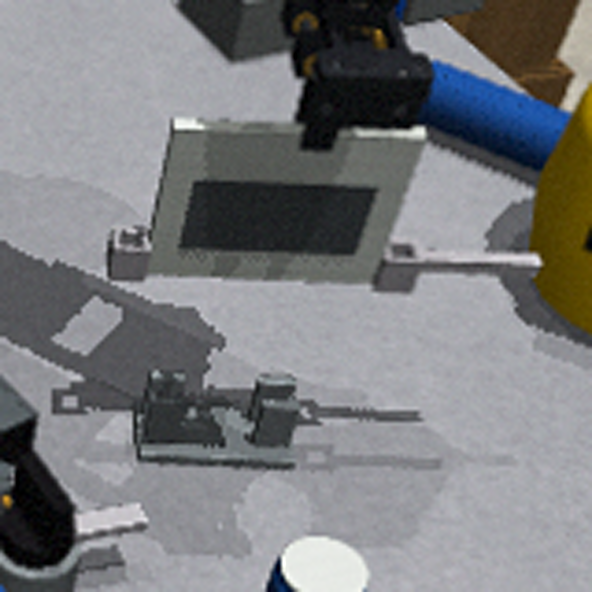

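Guard hangs level with the tongue to the right at (530,260), pointing to +y; it is clear of the rack. Moving over the pins.

Call:
move_arm(
  steps=[
    [0, [0, 0.5, 0.45], -0.05],
    [0, [0, 1.1, 1.0], -0.1],
    [0, [0, 1.7, 1.55], -0.15],
    [0, [0, 2.3, 2.1], -0.2],
    [0, [0, 2.9, 2.65], -0.25],
    [0, [0, 3.5, 3.2], -0.3],
    [0, [0, 4.1, 3.75], -0.35],
    [0, [0, 4.7, 4.3], -0.4],
    [0, [0, 5.3, 4.85], -0.44],
    [0, [0, 5.9, 5.4], -0.47],
    [0, [0, 6.5, 5.95], -0.47],
    [0, [0, 7.0, 6.4], -0.47],
    [0, [0, 7.5, 6.8], -0.47],
    [0, [0, 7.8, 7.1], -0.47],
    [0, [0, 8.0, 7.3], -0.47],
    [0, [0, 8.1, 7.38], -0.47],
    [0, [0, 8.1, 7.38], -0.47],
    [0, [0, 8.1, 7.38], -0.47],
    [0, [0, 8.1, 7.38], -0.47],
    [0, [0, 8.1, 7.38], -0.47],
  ],
)

```text
time: 23.1
tool_pos: [648.3, 39.1, 270.0]
eef_rot: [0.483, 0.516, -0.483, 0.516]
force: [0.7, -0.6, -4.9]
grip_width: 11.0
```

```bash
python3 - <<'E'
from h import *
go(*(st(125,10)),170,3.8); s=status.state(); print(s['force'],s['ft_torque'])
E
```

```text
now [648.3  39.1 270. ] yaw 3.8 j1,j6 [-0.12 -0.19] F [ 0.7 -0.6 -4.9] grip 11.0 t 23.1
-> t [ 2.501 -0.006  0.036] spin [-0.     3.142]
[ 0.71959171 -0.59367365 -4.9315801 ] [-0.03966146  0.03360981  0.00041363]
```

Call:
move_arm(
  steps=[
    [0, [0.5, 0, 0.03], 0],
    [0, [1.0, 0, 0.03], 0],
    [0, [1.5, 0, 0.03], 0],
    [0, [2.0, 0, 0.03], 0],
    [0, [2.4, 0, 0.03], 0],
    [0, [2.7, 0, 0.03], 0],
    [0, [2.75, 0, 0.03], 0],
    [0, [2.75, 0, 0.03], 0],
    [0, [2.75, 0, 0.03], 0],
    [0, [2.75, 0, 0.03], 0],
  ],
)

```text
time: 23.93
tool_pos: [649.1, 36.9, 161.1]
eef_rot: [0.484, 0.515, -0.483, 0.517]
force: [-0.1, 0.7, -5.4]
grip_width: 10.9
```

```bash
python3 - <<'E'
from h import *
go(*(st(125,10)),116,3.8)
np.set_printoptions(linewidth=200)
t=cam('top'); s=cam('scene')
# panel top + knuckle tops by depth, in station frame
for n,c in(('top',t),('scene',s)):
    P=cloud(c).reshape(-1,3); d=P[:,:2]-SO; c_,s_=np.cos(SY),np.sin(SY); X=d[:,0]*c_+d[:,1]*s_; Y=-d[:,0]*s_+d[:,1]*c_
    for nm,m in(('panel',(P[:,2]>180)&(P[:,2]<200)&(abs(X-125)<25)&(abs(Y)<120)&(abs(Y-10)>25)),('kL',(P[:,2]>85)&(P[:,2]<102)&(abs(X-125)<30)&(abs(Y-100)<15)),('kR',(P[:,2]>85)&(P[:,2]<102)&(abs(X-125)<30)&(abs(Y+100)<15)),('tong',(P[:,2]>80)&(P[:,2]<95)&(abs(X-125)<30)&(Y>116)&(Y<212))):
        if m.sum()>3: print(n,nm,m.sum(),'X',np.percentile(X[m],[2,50,98]).round(1),'Y',np.percentile(Y[m],[1,99]).round(1),'z',np.median(P[m][:,2]).round(1))
u=proj(t,[[*st(125,y),54] for y in(100,-100)]+[[*st(125,y),94] for y in(100,-100)]).round(1); v=proj(s,[[*st(125,y),54] for y in(100,-100)]+[[*st(125,y),94] for y in(100,-100)]).round(1); print(u.tolist(),v.tolist())
f=lambda c,ctr,w: cv2.resize(c['color'][int(ctr[1])-w:int(ctr[1])+w,int(ctr[0])-w:int(ctr[0])+w,::-1],(390,290) if 0 else (390,390),interpolation=cv2.INTER_CUBIC)[45:345]
cv2.imwrite('pics/g2.png',np.vstack([np.hstack([f(t,u[2],20),f(t,u[3],20)]),np.hstack([f(s,v[0],25),f(s,v[1],25)])]))
E
```

```text
now [649.1  36.9 161.1] yaw 3.7 j1,j6 [-0.12 -0.19] F [-0.1  0.7 -5.4] grip 10.9 t 23.9333
-> t [ 1.128 -0.024 -0.021] spin [-1.000e-03  3.141e+00]
top panel 81 X [120.9 125.2 133.7] Y [-88.3  66.5] z 193.5
top kL 20 X [115.6 129.  139.8] Y [105.  114.6] z 96.2
top kR 48 X [113.6 123.1 140.2] Y [-114.6  -87.4] z 94.7
top tong 98 X [122.3 127.2 134.1] Y [118.1 199.6] z 90.5
scene panel 254 X [120.  129.3 132.5] Y [-86.6 -16. ] z 193.7
scene kL 94 X [113.1 132.6 140.5] Y [ 85.6 114.6] z 94.2
scene kR 128 X [111.1 126.6 139.6] Y [-113.6  -85.5] z 94.3
scene tong 182 X [119.4 129.1 132.6] Y [118.5 202. ] z 91.2
[[284.5, 175.5], [347.2, 172.0], [283.7, 173.6], [348.0, 170.0]] [[363.2, 216.0], [292.1, 241.2], [364.5, 206.5], [291.3, 232.0]]
```

View pics/g2.png

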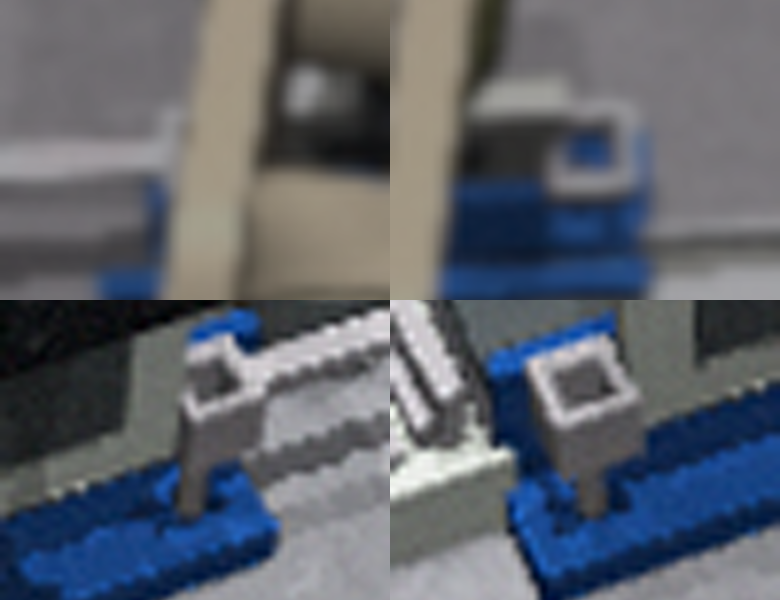

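Scene crop: both knuckles sit over their pins, with the pin bodies visible right under the bores at (190,495) and (592,495). One quick pin refinement from the first pictures.

```bash
python3 - <<'E'
from h import *
import pickle
from scipy.optimize import least_squares
T=pickle.load(open('top0.pkl','rb')); S=pickle.load(open('scene0.pkl','rb'))
res={}
for n,c in(('top',T),('scene',S)):
    hsv=cv2.cvtColor(c['color'],cv2.COLOR_RGB2HSV)
    for y in(100,-100):
        a,b=proj(c,[[*st(125,y),20],[*st(125,y),54]])
        lo=np.floor(np.minimum(a,b)-5).astype(int); hi=np.ceil(np.maximum(a,b)+6).astype(int)
        w=np.clip(170-hsv[lo[1]:hi[1],lo[0]:hi[0],1].astype(float),0,None); 
        m=(w>60)
        n_,lab,stt,cen=cv2.connectedComponentsWithStats(m.astype(np.uint8)); 
        print(n,y,'expect foot/top',a.round(1),b.round(1),[(stt[i].tolist(),(cen[i]+lo).round(1).tolist()) for i in range(1,n_)],'off',lo)
E
```

```text
top 100 expect foot/top [285.2 177.1] [284.5 175.5] [([0, 0, 13, 2, 26], [285.0, 170.5]), ([5, 5, 3, 4, 9], [284.9, 176.3])] off [279 170]
top -100 expect foot/top [346.6 173.7] [347.2 172. ] [([0, 0, 13, 2, 22], [346.4, 167.4]), ([5, 4, 3, 4, 9], [346.9, 172.7]), ([12, 11, 1, 2, 2], [353.0, 178.5])] off [341 167]
scene 100 expect foot/top [362.1 223.6] [363.2 216. ] [([11, 1, 2, 8, 10], [368.8, 214.7]), ([4, 5, 4, 10, 31], [362.4, 219.1])] off [357 210]
scene -100 expect foot/top [292.7 248.7] [292.1 241.2] [([4, 4, 4, 10, 31], [292.2, 244.5])] off [287 236]
```

Call:
move_arm(
  steps=[
    [0, [0.1, -0.025, 0], 0],
    [0, [0.2, -0.025, 0], 0],
    [0, [0.3, -0.025, 0], 0],
    [0, [0.4, -0.025, 0], 0],
    [0, [0.5, -0.025, 0], 0],
    [0, [0.55, -0.025, 0], 0],
    [0, [0.55, -0.025, 0], 0],
    [0, [0.55, -0.025, 0], 0],
  ],
)

```text
time: 24.7
tool_pos: [647.6, 36.7, 137.7]
eef_rot: [0.483, 0.516, -0.484, 0.516]
force: [-0.4, -1.0, -4.2]
grip_width: 11.0
```

```bash
python3 - <<'E'
from h import *
go(*(st(125,10)),116,3.8); print(status.state()['ft_torque'])
E
```

```text
now [647.6  36.7 137.7] yaw 3.7 j1,j6 [-0.12 -0.19] F [-0.4 -1.  -4.2] grip 11.0 t 24.7
-> t [ 0.543  0.015 -0.023] spin [-1.00e-03  3.14e+00]
[-0.05712564  0.01906087 -0.00391201]
```

Knuckle mouths are 12 mm below the pin tops with no side force. I'll continue down to the sill.

Call:
move_arm(
  steps=[
    [0, [0.1, 0, 0], 0],
    [0, [0.2, 0, 0], 0],
    [0, [0.3, 0, 0], 0],
    [0, [0.4, 0, 0], 0],
    [0, [0.48, 0, 0], 0],
    [0, [0.53, 0, 0], 0],
    [0, [0.55, 0, 0], 0],
    [0, [0.55, 0, 0], 0],
    [0, [0.55, 0, 0], 0],
  ],
)

```text
time: 25.45
tool_pos: [647.7, 36.7, 115.9]
eef_rot: [0.484, 0.516, -0.483, 0.516]
force: [0.6, -0.4, -3.6]
grip_width: 11.4
```

```bash
python3 - <<'E'
from h import *
go(*(st(125,10)),116,3.8); print(status.state()['ft_torque'])
E
```

```text
now [647.7  36.7 115.9] yaw 3.7 j1,j6 [-0.12 -0.19] F [ 0.6 -0.4 -3.6] grip 11.4 t 25.45
-> t [-0.003  0.014 -0.022] spin [-1.00e-03  3.14e+00]
[-0.06203995  0.0762555  -0.06214916]
```

Call:
move_arm(
  steps=[
    [0, [0.03, 0, 0], 0],
    [0, [0.04, 0, 0], 0],
    [0, [0.04, 0, 0], 0],
    [0.3, [0.04, 0, 0], 0],
    [0.5, [0.04, 0, 0], 0],
    [0.5, [0.04, 0, 0], 0],
    [0.5, [0.04, 0, 0], 0],
    [0.5, [0.04, 0, 0], 0],
    [0.5, [0.04, 0, 0], 0],
    [0.5, [-0.5, 0, 0], 0],
    [0.5, [-1.2, 0, 0], 0],
    [0.5, [-2.0, 0, 0], 0],
    [0.5, [-2.6, 0, 0], 0],
    [0.5, [-2.6, 0, 0], 0],
    [0.5, [-2.6, 0, 0], 0],
  ],
)

```text
time: 26.7
tool_pos: [648.0, 36.7, 220.8]
eef_rot: [0.484, 0.515, -0.483, 0.517]
force: [0.1, -0.8, -0.9]
grip_width: 43.9
```

```bash
python3 - <<'E'
from h import *
go(*(st(50,190)),200,93.8)
np.set_printoptions(linewidth=200)
for n in('top','scene'):
    c=cam(n);P=cloud(c).reshape(-1,3); d=P[:,:2]-SO; c_,s_=np.cos(SY),np.sin(SY); X=d[:,0]*c_+d[:,1]*s_; Y=-d[:,0]*s_+d[:,1]*c_
    for nm,m in(('panel',(P[:,2]>140)&(P[:,2]<158)&(abs(X-125)<25)&(abs(Y)<95)),('kL',(P[:,2]>44)&(P[:,2]<58)&(abs(X-125)<22)&(abs(Y-100)<13)),('kR',(P[:,2]>44)&(P[:,2]<58)&(abs(X-125)<22)&(abs(Y+100)<13)),('tong',(P[:,2]>38)&(P[:,2]<55)&(abs(X-125)<30)&(Y>116)&(Y<212))):
        if m.sum()>3: print(n,nm,m.sum(),'X',np.percentile(X[m],[2,50,98]).round(1),'Y',np.percentile(Y[m],[1,99]).round(1),'z',np.median(P[m][:,2]).round(1))
    if n=='scene': save(c,'g3',(270,130,430,270),4)
E
```

```text
now [648.   36.7 220.8] yaw 3.7 j1,j6 [-0.12 -0.19] F [ 0.1 -0.8 -0.9] grip 43.9 t 26.7
-> t [ 0.514 -1.876 -4.522] spin [-1.572  1.569]
top panel 88 X [119.6 125.2 131.8] Y [-87.7  74.6] z 149.8
top kR 42 X [112.4 123.2 138.9] Y [-112.5  -89.5] z 48.9
top tong 99 X [120.7 126.4 132.8] Y [118.  198.9] z 46.8
scene panel 456 X [118.1 127.4 131.1] Y [-86.4  84.4] z 149.8
scene kL 76 X [111.  126.7 138.6] Y [ 87.4 112.5] z 50.4
scene kR 98 X [109.5 125.1 138.3] Y [-112.7  -87.8] z 50.5
scene tong 160 X [118.5 126.5 131.3] Y [117.9 201.5] z 46.0
```

View pics/g3.png

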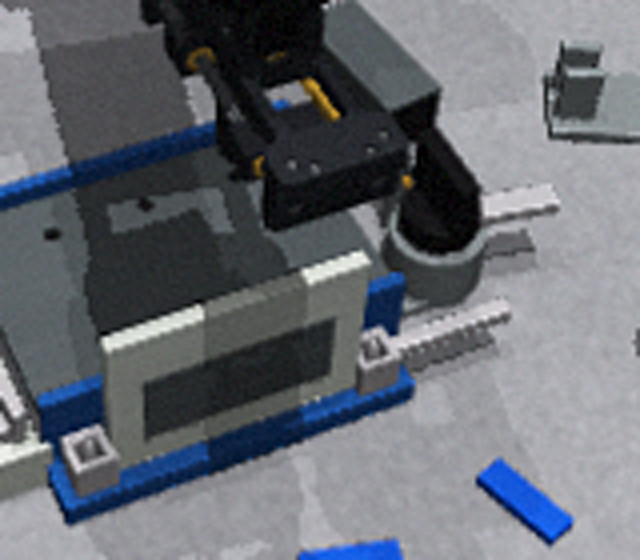

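Guard is home: panel top at z 149.8, knuckle tops at about 50, tongue toward the knob at (500,310). Now the knob.

Call:
move_arm(
  steps=[
    [0.6, [0, -1.88, -4.52], -1.57],
    [0.6, [0, -1.88, -4.52], -1.57],
    [0.6, [0, -1.88, -4.52], -1.57],
    [0.6, [0, -1.88, -4.52], -1.57],
    [0.6, [0, -1.88, -4.52], -1.57],
    [0.6, [0, -1.88, -4.52], -1.57],
    [0.6, [0, -1.88, -4.52], -1.57],
    [0.6, [0, -1.88, -4.52], -1.57],
    [0.6, [0, -1.88, -4.52], -1.57],
    [0.6, [0, -1.88, -4.52], -1.57],
    [0.6, [0, -1.88, -4.52], -1.57],
    [0.6, [0, -1.88, -4.52], -1.57],
    [0.6, [0, -1.88, -4.52], -1.57],
    [0.6, [0, -1.88, -4.52], -1.57],
    [0.6, [0, -1.88, -4.52], -1.57],
    [0.6, [0, -1.88, -4.52], -1.57],
    [0.6, [0, -1.88, -4.52], -1.57],
  ],
)

```text
time: 28.22
tool_pos: [560.7, 212.2, 219.4]
eef_rot: [-0.022, 0.707, 0.022, 0.706]
force: [0.4, 0.5, -0.8]
grip_width: 52.7
```

```bash
python3 - <<'E'
from h import *
go(*(st(50,190)),82,93.8)
for n in('top','scene'):
    P=cloud(cam(n)).reshape(-1,3); q=P[(P[:,2]>108)&(P[:,2]<128)&(np.hypot(P[:,0]-561,P[:,1]-212)<50)]
    print(len(q), q.mean(0).round(1) if len(q) else '')
E
```

```text
now [560.7 212.2 219.4] yaw 93.6 j1,j6 [ 0.17 -1.47] F [ 0.4  0.5 -0.8] grip 52.7 t 28.2167
-> t [3.434e+00 1.000e-03 2.000e-02] spin [-0.004  3.138]
17 [544.3 215.5 118.1]
147 [564.  210.6 117.5]
```

Call:
move_arm(
  steps=[
    [0.6, [0.9, 0, 0.01], 0],
    [0.6, [1.8, 0, 0.01], 0],
    [0.6, [2.6, 0, 0.01], 0],
    [0.6, [3.2, 0, 0.01], 0],
    [0.6, [3.43, 0, 0.01], 0],
    [0.6, [3.43, 0, 0.01], 0],
    [0, [3.43, 0, 0.01], 0],
    [0, [3.43, 0, 0.01], 0],
    [0, [3.43, 0, 0.01], 0],
    [0, [3.43, 0, 0.01], 0],
    [0, [3.43, 0, 0.01], 0],
    [0, [3.43, 0, 0.01], 0],
    [0, [3.43, 0, 0.01], 0],
    [0, [3.43, 0, 0.01], 0],
    [0, [3.43, 0, 0.01], 0],
    [0, [3.43, 0, 0.01], 0],
  ],
  newtons=50,
)

```text
time: 29.65
tool_pos: [561.5, 211.7, 83.1]
eef_rot: [-0.023, 0.707, 0.022, 0.707]
force: [-1.1, -5.2, 4.7]
grip_width: 15.6
```

```bash
python3 - <<'E'
from h import *
go(*(st(50,190)),82,93.8); print(status.state()['ft_torque'])
E
```

```text
now [561.5 211.7  83.1] yaw 93.7 j1,j6 [ 0.17 -1.47] F [-1.1 -5.2  4.7] grip 15.6 t 29.65
-> t [ 0.029  0.016 -0.002] spin [-2.000e-03  3.139e+00]
[-0.85042486  0.19897262  0.06125171]
```

Call:
move_arm(
  steps=[
    [0, [0, 0, 0], 0.1],
    [0, [0, 0, 0], 0.2],
    [0, [0, 0, 0], 0.3],
    [0, [0, 0, 0], 0.4],
    [0, [0, 0, 0], 0.5],
    [0, [0, 0, 0], 0.6],
    [0, [0, 0, 0], 0.7],
    [0, [0, 0, 0], 0.8],
    [0, [0, 0, 0], 0.9],
    [0, [0, 0, 0], 1.0],
    [0, [0, 0, 0], 1.1],
    [0, [0, 0, 0], 1.2],
    [0, [0, 0, 0], 1.3],
    [0, [0, 0, 0], 1.36],
    [0, [0, 0, 0], 1.36],
    [0, [0, 0, 0], 1.36],
  ],
)

```text
time: 30.98
tool_pos: [560.4, 210.1, 83.1]
eef_rot: [0.425, 0.564, -0.429, 0.564]
force: [-8.2, -13.7, 9.5]
grip_width: 15.6
```

```bash
python3 - <<'E'
from h import *
go(*(st(50,190)),200,13.8); print(status.state()['ft_torque'])
E
```

```text
now [560.4 210.1  83.1] yaw 15.7 j1,j6 [ 0.16 -0.11] F [ -8.2 -13.7   9.5] grip 15.6 t 30.9833
-> t [-2.923  0.027 -0.037] spin [ 0.034 -3.108]
[-2.29920559  1.3275892  -0.05416599]
```

Call:
move_arm(
  steps=[
    [0.5, [0, 0, 0], 0],
    [0.5, [0, 0, 0], 0],
    [0.5, [0, 0, 0], 0],
    [0.5, [0, 0, 0], 0],
    [0.5, [-0.8, 0, 0], 0],
    [0.5, [-1.6, 0, 0], 0],
    [0.5, [-2.4, 0, 0], 0],
    [0.5, [-3.4, 0, 0], 0],
    [0.5, [-3.9, -1, 0], 0],
    [0.5, [-3.9, -4, 0], 0],
    [0.5, [-3.9, -6, 0], 0],
    [0.5, [-3.9, -6, 0], 0],
    [0.5, [-3.9, -6, 0], 0],
    [0.5, [-3.9, -6, 0], 0],
    [0.5, [-3.9, -6, 0], 0],
    [0.5, [-3.9, -6, 0], 0],
  ],
)

```text
time: 32.32
tool_pos: [329.8, 147.2, 239.2]
eef_rot: [0.427, 0.563, -0.426, 0.564]
force: [0.6, 0.3, 0.2]
grip_width: 44.2
```

```bash
python3 - <<'E'
from h import *
go(*(st(50,190)),200,13.8)
np.set_printoptions(linewidth=200)
for n in('top','scene'):
    c=cam(n);P=cloud(c).reshape(-1,3); d=P[:,:2]-SO; c_,s_=np.cos(SY),np.sin(SY); X=d[:,0]*c_+d[:,1]*s_; Y=-d[:,0]*s_+d[:,1]*c_
    for nm,m in(('panel',(P[:,2]>140)&(P[:,2]<158)&(abs(X-125)<25)&(abs(Y)<95)),('kL',(P[:,2]>44)&(P[:,2]<58)&(abs(X-125)<22)&(abs(Y-100)<13)),('kR',(P[:,2]>44)&(P[:,2]<58)&(abs(X-125)<22)&(abs(Y+100)<13)),('tray',(abs(X)<98)&(Y<-125)&(Y>-255)),('bar',(P[:,2]>110)&(P[:,2]<125)&(np.hypot(X-50,Y-190)<40)),('lug',(P[:,2]>55)&(P[:,2]<68)&(np.hypot(X-50,Y-190)<95)&(np.hypot(X-50,Y-190)>42)&(X>60)),('plate',(abs(X)<80)&(Y>-115)&(Y<135))):
        if m.sum()>3: print(n,nm,m.sum(),'X',np.percentile(X[m],[2,50,98]).round(1),'Y',np.percentile(Y[m],[1,50,99]).round(1),'z',np.nanpercentile(P[m][:,2],[50,99]).round(1), cv2.minAreaRect(np.c_[X[m],Y[m]].astype(np.float32))[2] if nm=='bar' else '')
    q=P[(P[:,2]>72)&(P[:,2]<86)&(np.hypot(P[:,0]-506,P[:,1]+424)<130)]; print(' scraper',len(q),cv2.minAreaRect(q[:,:2].astype(np.float32)) if len(q) else '')
    if n=='scene': save(c,'end',(100,100,440,300),2.3)
E
```

```text
now [329.8 147.2 239.2] yaw 15.8 j1,j6 [ 0.09 -0.18] F [0.6 0.3 0.2] grip 44.2 t 32.3167
-> t [9.960e-01 6.013e+00 5.000e-03] spin [ 0.034 -3.108]
top panel 247 X [120.  125.5 132. ] Y [-87.2  -0.6  83.4] z [148.6 155.9] 
top kL 52 X [113.6 126.5 140.6] Y [ 88.8 101.8 112.1] z [49.5 57. ] 
top kR 37 X [112.8 122.2 138.6] Y [-112.5 -100.3  -89.6] z [49.  56.7] 
top tray 2360 X [-93.9  -0.8  94. ] Y [-253.7 -190.  -126.4] z [ 5.4 43. ] 
top bar 113 X [39.8 49.6 61. ] Y [158.9 189.1 220.9] z [118.1 123.3] 10.072450637817383
top lug 123 X [ 74.7  98.9 133.5] Y [103.3 183.5 198. ] z [62.5 67.5] 
top plate 3950 X [-76.8  -0.6  76.6] Y [-112.2   10.1  132.7] z [50.1 58.5] 
 scraper 146 ((514.68798828125, -425.9607849121094), (60.80768585205078, 28.80131721496582), 2.2662179470062256)
scene panel 461 X [118.  127.7 131.2] Y [-86.4  -2.1  84.4] z [149.7 153.3] 
scene kL 74 X [111.1 127.4 138.6] Y [ 87.9 101.2 112. ] z [49.  55.1] 
scene kR 97 X [108.7 124.8 138. ] Y [-112.6  -99.8  -87.6] z [50.3 54.9] 
scene tray 2585 X [-93.3  -2.5  76.1] Y [-253.8 -189.9 -127. ] z [ 6.1 43.7] 
scene bar 149 X [39.4 51.6 60.2] Y [158.9 187.9 220. ] z [118.7 123. ] 9.810587882995605
scene lug 168 X [ 83.9 104.9 133.2] Y [112.3 182.8 199.8] z [63.5 67.6] 
scene plate 3266 X [-76.5 -11.2  62.2] Y [-113.9   -3.3  133. ] z [51.  54.8] 
 scraper 225 ((512.8021850585938, -425.14111328125), (60.91306686401367, 26.51838493347168), 2.944195508956909)
```

View pics/end.png

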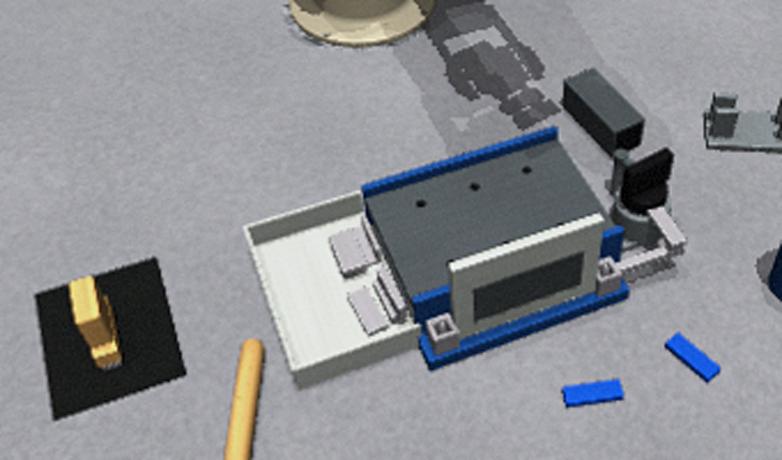

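The last picture shows the lug lying over the tongue at (665,240), and the bar turned about 80°. The guard is seated, the plate is clear, the scraper is standing on its mat at (95,320), and the robot is clear of everything. Handing in.

```bash
python3 -c "
from station import job; print(job.job_done())"
```

```text
the job is handed in; nothing more can be done
None
```

The job is handed in after about 32 s of robot time. All my checks passed, but the hand-in reports no verdict.

- **Offcuts:** I pushed all six off the plate with the scraper in two passes, and both cameras show the plate clear. My last checks showed no offcut surface in the tray above about 43 mm. One offcut (offcut5) rests on its edge on another against the plate's end. I put its origin at about 31 mm from its measured width, below the 42 mm limit, but could not measure the origin directly.
- **Scraper:** It stands on its mat, about 8 mm from where I set it down, well inside the limits.
- **Guard:** It is seated on both pins. The panel top reads about 149–150 mm (150 expected), the knuckle tops about 50 mm, and the tongue is on the knob side.
- **Knob:** The bar reads about 80° clockwise (1.4 rad), and the lug lies over the tongue.
- **Bystanders:** I did not touch the spray can, hammer, tube stub or blue look-alikes. I did not re-measure their positions at the end.

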